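# Fit the L tile in the sample tray and rake its joint

## Task

Lay the loose L-shaped tile flat in the tray so that it wraps round the tile already fixed there (lower it in, do not drop it; the suction lifter stays on it) and let go. Then take the joint raker from its stand and, keeping it upright with its tip down on the bottom of the joint between the two tiles, draw it slowly (a few centimetres a second) in one pass from the outer end of the joint's longer leg, round the corner, to the outer end of the shorter leg. Lift it out and hang it back in its stand, leaving the tile in place and the other things on the counter undisturbed.

Things in the scene. Friction and masses are not known exactly. Their poses are not given: they have to be found in the camera images.
- tray: Fixed plywood tray, 166 x 136 mm; origin at centre of underside, z up. In its frame, mm: floor top z 4; rim 8 thick, top z 9; inside x -75..75, y -60..60. Fixed white tile at x -10..75, y 5..60, top z 17. A grey joint strip 7 wide, top z 9, runs along the joint past this tile's two inner sides; the rest of the floor is the L pocket for the loose tile, 56.5 wide in both arms.
- tile_grip (a point): Centre of the black bar (x 66, y 20, z 24 mm) of the suction lifter fixed on the loose white L tile (0.3 kg): grip across the 20. It is 45 mm above the tile's underside, 32 above its top; lifter disc 22 below. Tile outline 145 (x) by 115 (y), centred at +15, +30 mm from here; arms 51.5 wide along its -x and -y edges. Starts flat on the counter, turned up to 0.8 rad.
- tile_home (a point): Where tile_grip is when the L tile is fitted: 49 mm above the tray's underside, at tray x -15, y -30 mm. Its axes, like the fitted tile's, are the tray's (same way round). The pocket leaves the tile 2.5 mm free on every side, and strip and rim stand 5 mm above its floor.
- joint_start (a point): Outer end of the joint's longer leg: on the middle of the grey strip's top (the bottom of the joint), 7 mm inside the rim; tray x 68, y 0, z 9 mm. With the tile in, the joint is a groove about 11 mm wide and 8 deep, open above, from 5 mm beyond the middle line (fixed tile) to 3.5..8.5 mm on the loose tile's side, as that lies.
- joint_corner (a point): Corner of the joint, on the middle of the strip's top: tray x -15, y 0, z 9 mm. Both legs are straight and meet here at a right angle; the longer one comes from joint_start (83 mm).
- joint_end (a point): Outer end of the joint's shorter leg, on the middle of the strip's top, 7 mm inside the rim: tray x -15, y 53, z 9 mm, 53 mm from the corner.
- raker_grip (a point): Grip point on the joint raker (0.12 kg, upright): square wooden handle 22 x 22 mm, sides along x and y, from 44 mm below to 40 above this point (pommel to 46). Under it a steel collar 42 across and 6 thick (underside 50 below this point), a 12 mm shaft and a 4 mm steel tine whose tip is 120 mm straight below this point. It hangs in the stand by its collar.
- raker_tip (a point): Lowest point of the raker's tine (rounded, 4 mm thick), 120 mm straight below the grip point; z points up along the tool. Clutter between tray and stand is up to 75 mm tall, so carry the tip above that; the raker in its stand reaches 181 mm over the counter.
- stand_hole (a point): Centre of the 26 x 26 mm square hole in the top face of the fixed steel stand (foot 90 x 90 mm, top 85 mm over the counter); x, y along the hole's sides. The hanging raker rests its collar on the top face: tip 70 mm below this point, grip point 50 above. Stand and loose tile may swap places.
Mind the look-alikes: they are no part of the job. Leave any green look-alike of the part that bears raker_grip alone.

How it is judged:
By the outcome, as a careful person would: the job done as asked, in the order asked, and still so for the second after the job is handed in, with the robot touching nothing.
It also fails if it takes over 72 s, if anything falls off the work surface, if the arm or the gripper's body presses on something with over 40 N, if the wrist force passes 120 N, or if a joint passes its speed limit or range.

## Robot

A 6-joint arm with a two-finger parallel gripper is mounted at the origin on a cart in front of the work surface, level with it; the furniture and walls round the work are solid. World frame = base frame: x ahead of the robot, y to its left, z up, the work surface at z = 0. Lengths are in m, angles in rad, forces in N, time in s.
With the tool pointing down it reaches from about 0.275 to 0.725 m from the base axis. Payload 5.6 kg.
Tool frame: the origin (TCP) lies at the very end of the fingers, on their centre line; the grasp point (between the pads) lies 19 mm behind it; z points along the fingers, y is the line along which they close (so a half turn about z gives the same grasp; the last joint's range is limited). The gripper opens to 85 mm and grips with 20 to 120 N. Pads are 22 mm wide; open, the fingers measure 114 mm over their backs; the gripper's body (76 mm by 85 mm) begins 54 mm behind the grasp point. The pads swing forward as they close: fully open they stand 13 mm farther back than shut.
Start: joints at [1.423, 0.255, 0.108, 0, -1.424, -0.285], TCP at [0.231, 0.499, 0.231] pointing down, gripper open.
Joint ranges: [-2.95, 2.95], [-1.21, 1.97], [-1.09, 1.5], [-2.87, 1.71], [-2.94, -0.07], [-3.05, 3.05]. Speed limits (rad/s): [2.57, 2.57, 3.14, 3.14, 3.14, 3.14].

## Interface

Orientations are given as a unit quaternion [w, x, y, z].
In Python, from station import * gives the robot as it stands.
- The arm moves only by the shell command python3 -m pendant 'ROWS' [FORCE]. ROWS is JSON, a list of rows, each an object with "translation": the shift along the tool's x, y, z in mm, a list of three; "roll": the turn about the tool's z in rad; "grip": the closure, from -1 (fully open) to 1 (shut). In form: [{"translation": [tx, ty, tz], "roll": roll, "grip": grip}, ...]. A call has exactly 5 rows; each row shifts and turns the commanded pose from where the row before left it, along the tool's axes as they then stand; what a row does not reach is not made up. A row lasts 1/8 s, in which the tool goes at most 62.5 mm and 10.7 degrees, less where a joint would pass 70% of its speed; a pose out of reach is approached as far as the arm can. A call with a gripper value outside its range is refused whole. The fingers move at their own pace and stop on an object; FORCE is the grip in N (left out, the last holds). Time passes only in rows, so rows that do not move let the fingers close, or fill a call up. It gives the time, the measured TCP pose, the force, the opening and the grip force at its end, in the units of the state.
- observe(): the state, without advancing time (a new reading comes with each control period).
- read_camera(name): name is "scene" or "top" or "wrist"; returns a dict with "image" (420x560x3 uint8, red, green, blue), "vertical_fov" (degrees; the focal length in pixels is half the picture's height over the tangent of half this angle, whatever the lens; pixels are square), "cx", "cy" (the principal point, pixels), "camera_from_world" (4x4, takes a point from world to camera coordinates). Camera axes: x right, y up, looking along -z (the intrinsics and any distortion apply to the point x, -y, -z); pixel columns grow to the right and rows downward; lengths in m; the calibration is good to about 2 mm. The wrist camera is an equidistant fisheye: a pixel r from the principal point sees the ray r / f radians off the axis. A picture is of the moment at which its call begins. There is no depth.
- hand_in(): hands the job in; it is judged then, once.
Trained networks look in the newest picture that a camera, given by its name, has taken for a name from the list of things; names that differ only in an ending like _2 or _b are one class to them, and where a whole thing is asked for, a point or a joint stands for the part that bears it (a point fixed in the world has none). Each returns a list of dicts, best first, with "conf" (0 to 1); they miss things now and then, are a little off and sometimes report something else, mostly with a low value. They report only what shows in the picture. A call takes as long as a camera call. They do not tell look-alikes from the thing itself.
- recognise(camera, target): "bbox" ([left, top, right, bottom] in pixels, round what is visible of it).
The state is a dict: "clock": time; "joint_pos": joint angles; "joint_velocities": joint speeds; "tau": joint torques, N m; "position": TCP position; "tool_rot": TCP orientation; "ft_force": force on the tool from outside, world axes, zero at the start; "ft_torque": the same for the moment, N m; "opening": finger opening in m; "grip_force": force on a finger pad.
Only numpy, scipy, OpenCV 4.12 (cv2) and the standard library are available. Lean on these libraries where they do the work, as an engineer would, in place of code of your own. Each camera call takes 0.05 s, during which the arm holds its last target. There are 200 camera calls.

## Working session

There is one attempt and no reset: what is moved stays moved. The work goes in short steps, Python scripts to look and compute and a shell command to move; the robot and the scene stay as the last step left them, time stands still between calls to the robot, and variables do not carry over. Pictures are saved under pics/ and viewed, at most 10 in all, crops included, and the job is handed in when it is done.

```bash
mkdir -p pics; ls; cat > h.py <<'E'
from station import *
import numpy as np, cv2
def snap(n,fn=None):
    c=read_camera(n)
    if fn: cv2.imwrite('pics/'+fn,c['image'][:,:,::-1])
    return c
def ray(c,u,v,fish=False):
    f=210/np.tan(np.radians(c['vertical_fov'])/2)
    x,y=(u-c['cx'])/f,(v-c['cy'])/f
    if fish:
        r=np.hypot(x,y); s=np.sin(r)/r if r>1e-9 else 1
        d=np.array([x*s,-y*s,-np.cos(r)])
    else: d=np.array([x,-y,-1.])
    M=np.array(c['camera_from_world']); R=M[:3,:3]
    return -R.T@M[:3,3], R.T@d
def at(c,u,v,z,fish=False):
    o,d=ray(c,u,v,fish); return o+d*(z-o[2])/d[2]
def proj(c,p,fish=False):
    M=np.array(c['camera_from_world']); q=M[:3,:3]@np.array(p)+M[:3,3]
    f=210/np.tan(np.radians(c['vertical_fov'])/2)
    x,y,z=q[0],-q[1],-q[2]
    if fish:
        r=np.hypot(x,y); t=np.arctan2(r,z); return np.array([c['cx']+f*t*x/r,c['cy']+f*t*y/r])
    return np.array([c['cx']+f*x/z,c['cy']+f*y/z])
E
python3 - <<'E'
from h import *
s=observe(); print(s)
ims=[]
for n in ['scene','top','wrist']:
    c=snap(n,n+'0.png'); print(n,c['vertical_fov'],c['cx'],c['cy'],np.round(c['camera_from_world'],3).tolist())
    for t in ['tray','tile_grip','raker_grip','stand_hole']: print(t,[(np.round(r['bbox']).tolist(),round(r['conf'],2)) for r in recognise(n,t)])
E
```

```text
pics
{'clock': 0.0, 'joint_pos': array([ 1.42263684e+00,  2.55715685e-01,  1.06985919e-01, -4.71574112e-04,
       -1.42386771e+00, -2.84576406e-01]), 'joint_velocities': array([-0.0003713 ,  0.0007214 ,  0.00158767,  0.00024175,  0.00217242,
       -0.00066733]), 'tau': array([ 1.77863562e-04, -3.86633098e+01,  2.37933683e+01,  5.36511138e+00,
       -6.16771300e-03,  1.30218023e-06]), 'position': array([0.23039764, 0.49887155, 0.23040541]), 'tool_rot': array([ 9.14377541e-04,  9.76675753e-01, -2.14717508e-01, -1.71293736e-04]), 'ft_force': array([ 0.67292219, -0.94448391, -0.09392597]), 'ft_torque': array([ 0.02216537,  0.02823565, -0.01892365]), 'grip_force': 0.0, 'opening': 0.08548872067011032}
scene 44.123989404404256 276.5372095504499 207.65872305341523 [[0.896, -0.444, 0.001, -0.448], [0.336, 0.679, 0.652, -0.199], [-0.29, -0.584, 0.758, -1.336], [0.0, 0.0, 0.0, 1.0]]
tray [([225.0, 141.0, 288.0, 188.0], 0.87)]
tile_grip [([308.0, 313.0, 381.0, 363.0], 0.76), ([304.0, 227.0, 320.0, 260.0], 0.37)]
raker_grip [([338.0, 221.0, 356.0, 257.0], 0.77), ([300.0, 229.0, 318.0, 262.0], 0.66), ([259.0, 237.0, 272.0, 276.0], 0.55)]
stand_hole [([284.0, 239.0, 333.0, 295.0], 0.59), ([223.0, 140.0, 289.0, 186.0], 0.5)]
top 48.95146550463847 285.249917101715 209.2279123647389 [[0.025, -1.0, 0.002, -0.051], [0.992, 0.025, 0.127, -0.487], [-0.127, -0.001, 0.992, -1.279], [0.0, 0.0, 0.0, 1.0]]
tray [([167.0, 162.0, 219.0, 225.0], 0.91)]
tile_grip [([385.0, 190.0, 432.0, 241.0], 0.56), ([167.0, 162.0, 221.0, 224.0], 0.22)]
raker_grip [([342.0, 166.0, 354.0, 181.0], 0.78), ([328.0, 238.0, 339.0, 256.0], 0.75), ([340.0, 198.0, 355.0, 216.0], 0.52)]
stand_hole [([327.0, 194.0, 362.0, 231.0], 0.79)]
wrist 65.70646984690485 278.75300024178193 209.9201270965875 [[-0.42, -0.907, -0.0, 0.55], [0.861, -0.399, -0.315, 0.041], [0.286, -0.133, 0.949, -0.38], [0.0, 0.0, 0.0, 1.0]]
tray []
tile_grip []
raker_grip []
stand_hole []
```

View pics/top0.png

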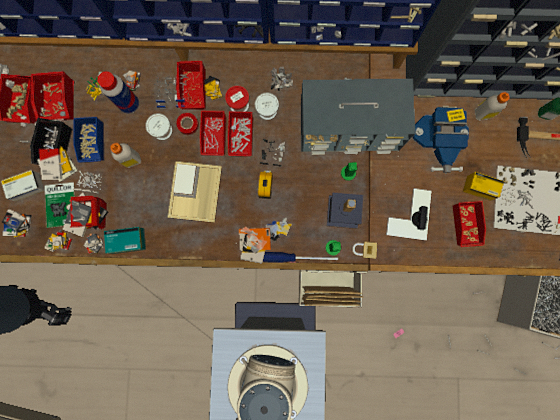

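View pics/scene0.png

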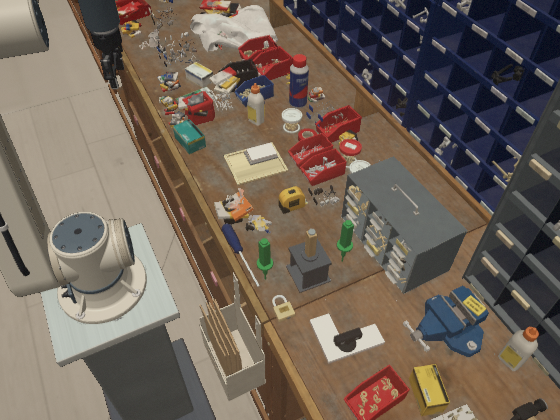

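```bash
python3 - <<'E'
from h import *
c=snap('top'); im=c['image'].astype(int)
def blob(m,box):
    z=np.zeros(m.shape,np.uint8); l,t,r,b=box; z[t:b,l:r]=m[t:b,l:r]
    k=max(cv2.findContours(z,0,1)[0],key=cv2.contourArea); return k
hsv=cv2.cvtColor(c['image'],cv2.COLOR_RGB2HSV)
w=(hsv[:,:,1]<35)&(hsv[:,:,2]>150)
k=blob(w,(378,180,440,250)); print('L',[np.round(at(c,*p[0],.013)[:2],3).tolist() for p in cv2.approxPolyDP(k,2.5,True)])
k=blob(w,(167,158,205,205)); print('fixed',[np.round(at(c,*p[0],.017)[:2],3).tolist() for p in cv2.approxPolyDP(k,2.5,True)])
print(hsv[210,205],hsv[210,180])
tr=(hsv[:,:,2]>150)
k=blob(tr,(160,150,228,230)); r=cv2.boxPoints(cv2.minAreaRect(k)); print('tray',[np.round(at(c,*p,.009)[:2],3).tolist() for p in r])
print('stand', at(c,345,211,.085), 'raker top',at(c,347,206,.181))
E
```

```text
L [[0.552, -0.46], [0.559, -0.411], [0.472, -0.401], [0.476, -0.338], [0.427, -0.332], [0.415, -0.443]]
fixed [[0.615, 0.279], [0.532, 0.283], [0.531, 0.234], [0.61, 0.226]]
[ 22 102 168] [ 23  99 219]
tray [[0.461, 0.3], [0.628, 0.288], [0.614, 0.152], [0.447, 0.165]]
stand [ 0.48081374 -0.20182785  0.085     ] raker top [ 0.48142487 -0.19434252  0.181     ]
```

```bash
R='{"translation":[34,40.7,-3],"roll":0,"grip":-1}'; 
python3 -m pendant '[{"translation":[34,40.7,-3],"roll":0,"grip":-1},{"translation":[34,40.7,-3],"roll":0,"grip":-1},{"translation":[34,40.7,-3],"roll":0,"grip":-1},{"translation":[34,40.7,-3],"roll":0,"grip":-1},{"translation":[34,40.7,-3],"roll":0,"grip":-1}]' >/dev/null
python3 -m pendant '[{"translation":[34,40.7,-3],"roll":0,"grip":-1},{"translation":[34,40.7,-3],"roll":0,"grip":-1},{"translation":[34,40.7,-3],"roll":0,"grip":-1},{"translation":[34,40.7,-3],"roll":0,"grip":-1},{"translation":[34,40.7,-3],"roll":0,"grip":-1}]'
python3 -m pendant '[{"translation":[34,40.7,0],"roll":0,"grip":-1},{"translation":[34,40.7,0],"roll":0,"grip":-1},{"translation":[34,40.7,0],"roll":0,"grip":-1},{"translation":[34,40.7,0],"roll":0,"grip":-1},{"translation":[34,40.7,0],"roll":0,"grip":-1}]' >/dev/null
python3 -m pendant '[{"translation":[34,40.7,0],"roll":0,"grip":-1},{"translation":[34,40.7,0],"roll":0,"grip":-1},{"translation":[34,40.7,0],"roll":0,"grip":-1},{"translation":[0,0,0],"roll":-0.16,"grip":-1},{"translation":[0,0,0],"roll":-0.16,"grip":-1}]'
python3 - <<'E'
from h import *
c=snap('wrist','w1.png'); s=observe(); print(s['position'],s['tool_rot'],s['clock'],s['joint_pos'])
import pickle; pickle.dump(c,open('w1.pkl','wb'))
print(proj(c,[.475,-.422,.045],True))
print(recognise('wrist','tile_grip'))
E
```

```text
clock: 2.05
position: [0.3687, -0.0145, 0.2618]
tool_rot: [-0.0, 0.977, -0.215, 0.001]
ft_force: [1.5, 1.9, 0.5]
opening: 0.0851
grip_force: 0.0
clock: 3.3
position: [0.4789, -0.4233, 0.2603]
tool_rot: [-0.0, 0.999, -0.054, -0.001]
ft_force: [0.3, 0.2, -0.4]
opening: 0.0857
grip_force: 0.0
[ 0.47892843 -0.42295279  0.26064866] [-1.71990581e-04  9.98697038e-01 -5.10297244e-02 -4.05646663e-04] 3.35 [-4.79337340e-01  4.35240183e-01  4.41204024e-01  2.40276846e-05
 -1.57764104e+00  1.94803002e+00]
[278.28189006 181.38904373]
[{'bbox': [210.4, 104.2, 300.3, 221.6], 'conf': 0.7}]
```

View pics/w1.png

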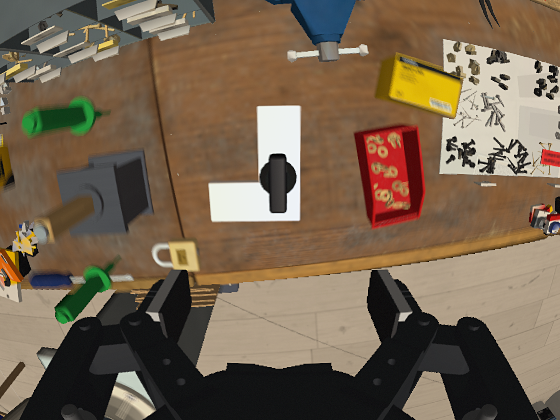

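```bash
cat >> h.py <<'E'
from scipy.optimize import least_squares
def fit(c,mask,poly,z,x0,fish=True,nmax=400):
    """contour of mask fitted with poly (m, own frame) at plane z; x0=(x,y,yaw)"""
    k=max(cv2.findContours(mask.astype(np.uint8),0,1)[0],key=cv2.contourArea)[:,0,:]
    P=np.array([at(c,*p,z,fish)[:2] for p in k[::max(1,len(k)//nmax)]])
    pl=(np.array(poly)*1e4).astype(np.float32)
    def res(v):
        a=v[2]; R=np.array([[np.cos(a),-np.sin(a)],[np.sin(a),np.cos(a)]])
        q=(P-v[:2])@R*1e4
        return [cv2.pointPolygonTest(pl,(float(t[0]),float(t[1])),True)/10 for t in q]
    r=least_squares(res,x0,loss='soft_l1',x_scale=[.01,.01,.05],diff_step=1e-3)
    d=np.array(res(r.x)); return r.x,np.median(abs(d)),d.mean()
LT=np.array([[-57.5,-27.5],[87.5,-27.5],[87.5,24],[-6,24],[-6,87.5],[-57.5,87.5]])/1e3  # L tile about tile_grip
FT=np.array([[-10,5],[75,5],[75,60],[-10,60]])/1e3
def white(c,box,s=35,v=150):
    h=cv2.cvtColor(c['image'],cv2.COLOR_RGB2HSV); m=(h[:,:,1]<s)&(h[:,:,2]>v)
    z=np.zeros(m.shape,bool); l,t,r,b=box; z[t:b,l:r]=m[t:b,l:r]; return z
def tool(dx,dy,s=None):
    s=s or observe(); w,x,y,z=s['tool_rot']; from scipy.spatial.transform import Rotation as Q
    R=Q.from_quat([x,y,z,w]).as_matrix(); return R.T@np.array([dx,dy,0]),np.arctan2(R[1,0],R[0,0])
E
python3 - <<'E'
from h import *
import pickle; c=pickle.load(open('w1.pkl','rb'))
m=white(c,(195,95,315,235)); m=cv2.morphologyEx(m.astype(np.uint8),cv2.MORPH_CLOSE,np.ones((3,3)))
print('LT check: centre',LT.mean(0))
# tile: arms along -x and -y edges. outline centre (+15,+30): x -57.5..87.5, y -27.5..87.5
v=fit(c,m,LT,.013,[.475,-.422,-.115]); print(v)
print(at(c,278,183,.045,True))
print(tool(v[0][0]-observe()['position'][0],v[0][1]-observe()['position'][1]))
E
```

```text
LT check: centre [0.008 0.028]
(array([ 0.47368855, -0.42041082, -0.10350657]), np.float64(1.2177505493164062), np.float64(4.132579446119387))
[ 0.47317025 -0.42147639  0.045     ]
(array([-5.48844290e-03, -1.70315013e-03,  2.66994148e-06]), np.float64(-0.11204921978322352))
```

```bash
python3 -m pendant '[{"translation":[-2.5,-1,50],"roll":0,"grip":-0.2},{"translation":[-3,-0.5,50],"roll":0,"grip":-0.2},{"translation":[0,0,50],"roll":0,"grip":-0.2},{"translation":[0,0,40],"roll":0,"grip":-0.2},{"translation":[0,0,20],"roll":0,"grip":-0.2}]' 60
python3 -m pendant '[{"translation":[0,0,11],"roll":0,"grip":-0.2},{"translation":[0,0,9],"roll":0,"grip":-0.2},{"translation":[0,0,0],"roll":0,"grip":-0.2},{"translation":[0,0,0],"roll":0,"grip":1},{"translation":[0,0,0],"roll":0,"grip":1}]' 60
python3 -m pendant '[{"translation":[0,0,0],"roll":0,"grip":1},{"translation":[0,0,0],"roll":0,"grip":1},{"translation":[0,0,0],"roll":0,"grip":1},{"translation":[0,0,-5],"roll":0,"grip":1},{"translation":[0,0,-5],"roll":0,"grip":1}]' 60
```

```text
clock: 4.03
position: [0.4725, -0.4193, 0.0487]
tool_rot: [-0.001, 0.998, -0.058, -0.002]
ft_force: [0.2, -0.2, 0.4]
opening: 0.0513
grip_force: 0.0
clock: 4.65
position: [0.4742, -0.4209, 0.0326]
tool_rot: [0.001, 0.998, -0.056, 0.001]
ft_force: [1.1, -0.1, -1.8]
opening: 0.0187
grip_force: 58.9
clock: 5.28
position: [0.4731, -0.4198, 0.0406]
tool_rot: [-0.001, 0.998, -0.057, -0.001]
ft_force: [1.0, -0.6, -3.5]
opening: 0.0191
grip_force: 58.8
```

```bash
python3 -m pendant '[{"translation":[0,0,-30],"roll":0,"grip":1},{"translation":[0,0,-45],"roll":0,"grip":1},{"translation":[0,0,-50],"roll":0,"grip":1},{"translation":[0,0,-50],"roll":0,"grip":1},{"translation":[0,-15,-45],"roll":0,"grip":1}]' 60
python3 -m pendant '[{"translation":[0,-35,-10],"roll":0,"grip":1},{"translation":[0,-45,0],"roll":0,"grip":1},{"translation":[0,-45,0],"roll":0,"grip":1},{"translation":[0,-45,0],"roll":0,"grip":1},{"translation":[0,-45,0],"roll":0,"grip":1}]'
python3 -m pendant '[{"translation":[0,-45,0],"roll":0,"grip":1},{"translation":[0,-45,0],"roll":0,"grip":1},{"translation":[0,-30,0],"roll":0,"grip":1},{"translation":[0,-15,0],"roll":0,"grip":1},{"translation":[0,0,0],"roll":0,"grip":1}]'
python3 - <<'E'
from h import *
c=snap('wrist','w2.png'); s=observe(); print(s['position'],s['tool_rot'],s['clock'],s['opening'])
import pickle; pickle.dump(c,open('w2.pkl','wb'))
m=np.array([[proj(c,[.5375,.226,.009],True)]]);print(m, recognise('wrist','tray'))
E
```

```text
clock: 5.9
position: [0.4749, -0.4056, 0.2626]
tool_rot: [-0.0, 0.998, -0.057, -0.0]
ft_force: [0.8, -0.1, -3.1]
opening: 0.019
grip_force: 59.1
clock: 6.52
position: [0.4992, -0.1901, 0.2709]
tool_rot: [-0.0, 0.998, -0.056, -0.0]
ft_force: [1.0, 0.4, -1.9]
opening: 0.0189
grip_force: 59.2
clock: 7.15
position: [0.5146, -0.0571, 0.2711]
tool_rot: [0.0, 0.998, -0.056, -0.0]
ft_force: [0.9, -0.3, -2.6]
opening: 0.0191
grip_force: 59.3
[ 0.51457926 -0.05786963  0.27114347] [ 1.82829462e-04  9.98420880e-01 -5.61750148e-02 -2.85696435e-04] 7.2 0.01887389732528795
[[[ 83.35571843 180.93747631]]] [{'bbox': [42.4, 115.2, 132.2, 231.8], 'conf': 0.98}]
```

View pics/w2.png

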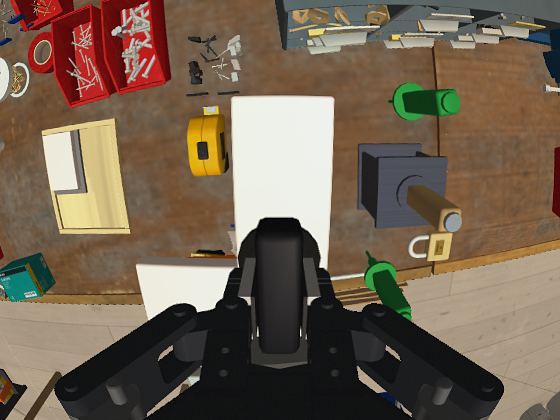

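```bash
cat >> h.py <<'E'
TR=np.array([[-83,-68],[83,-68],[83,68],[-83,68]])/1e3
def traymask(c,box):
    h=cv2.cvtColor(c['image'],cv2.COLOR_RGB2HSV); l,t,r,b=box
    z=np.zeros(h.shape[:2],np.uint8)
    ins=((h[:,:,2]>185)); z[t:b,l:r]=ins[t:b,l:r]
    z=cv2.morphologyEx(z,cv2.MORPH_OPEN,np.ones((3,3)))
    k=max(cv2.findContours(z,0,1)[0],key=cv2.contourArea)
    o=np.zeros_like(z); cv2.fillPoly(o,[cv2.convexHull(k)],1); return o
E
python3 - <<'E'
from h import *
import pickle; c=pickle.load(open('w2.pkl','rb'))
m=traymask(c,(34,108,140,242)); print(fit(c,m,TR,.009,[.5375,.226,-.072]))
m=white(c,(40,125,84,198),40,200); print(m.sum(),fit(c,m,FT,.017,[.5375,.226,-.072]))
# held tile: long arm edges, top z = TCPz -.031+.013
h=cv2.cvtColor(c['image'],cv2.COLOR_RGB2HSV)
zt=.271-.031+.013
for row in (110,150,190):
    x=np.where((h[row,:,1]<40)&(h[row,:,2]>200))[0]; x=x[(x>225)&(x<345)]; print(row,x.min(),x.max(),at(c,x.min(),row,zt,True)[:2],at(c,x.max()+1,row,zt,True)[:2])
col=h[60:140,280]; r=np.where((col[:,1]<40)&(col[:,2]>200))[0].min()+60; print(r,at(c,280,r,zt,True))
print(h[150,120],h[200,70],h[225,100],h[119,88], h[100,80])
E
```

```text
(array([ 0.53875077,  0.2275426 , -0.08539378]), np.float64(0.5550323486328125), np.float64(0.16575677421655544))
1508 (array([ 0.53860563,  0.22820446, -0.07832506]), np.float64(1.603387451171875), np.float64(1.621849465222092))
110 232 333 [ 0.59605969 -0.04308685] [ 0.59056849 -0.09282893]
150 233 332 [ 0.57612735 -0.04088719] [ 0.57058661 -0.09059406]
190 234 330 [ 0.55553963 -0.03838289] [ 0.54994737 -0.08803635]
96 [ 0.59996227 -0.06718845  0.253     ]
[ 15 124 105] [ 25  90 237] [ 24  94 227] [ 14  97 110] [  0 218 195]
```

```bash
python3 -m pendant '[{"translation":[-2,-25,0],"roll":-0.033,"grip":1},{"translation":[-4,-50,0],"roll":0,"grip":1},{"translation":[-5,-55,0],"roll":0,"grip":1},{"translation":[-5,-55,-0],"roll":0,"grip":1},{"translation":[-4,-50,20],"roll":0,"grip":1}]'
python3 -m pendant '[{"translation":[-1,-20,35],"roll":0,"grip":1},{"translation":[0,0,45],"roll":0,"grip":1},{"translation":[0,0,40],"roll":0,"grip":1},{"translation":[0,0,30],"roll":0,"grip":1},{"translation":[0,0,15],"roll":0,"grip":1}]'
python3 - <<'E'
from h import *
import pickle
s=observe();c=snap('wrist','w3.png');print(s['position'],s['tool_rot'],observe()['position'],observe()['tool_rot'])
pickle.dump(c,open('w3.pkl','wb'))
E
```

```text
clock: 7.88
position: [0.5154, 0.1792, 0.2527]
tool_rot: [-0.001, 0.999, -0.04, 0.002]
ft_force: [2.0, 0.1, -3.2]
opening: 0.0187
grip_force: 59.4
clock: 8.5
position: [0.5146, 0.1967, 0.0846]
tool_rot: [0.001, 0.999, -0.041, -0.001]
ft_force: [-0.3, 0.4, -1.9]
opening: 0.0188
grip_force: 59.4
[0.51457601 0.19670982 0.08458077] [ 9.22274533e-04  9.99173244e-01 -4.06289723e-02 -1.12471888e-03] [0.5140232  0.19671136 0.08340769] [ 0.00116523  0.99917007 -0.04067466 -0.00184257]
```

View pics/w3.png

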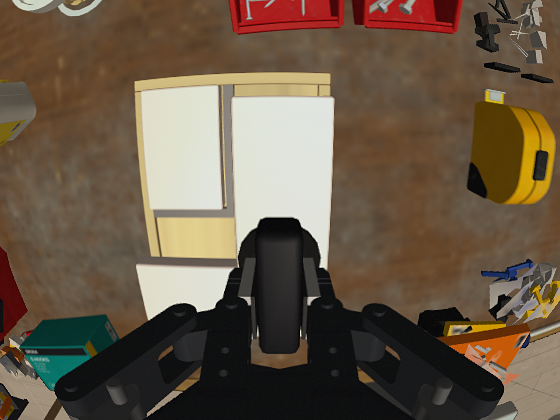

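```bash
python3 - <<'E'
from h import *
import pickle; c=pickle.load(open('w3.pkl','rb'))
m=white(c,(136,80,226,216),40,190)
m=cv2.morphologyEx(m.astype(np.uint8),cv2.MORPH_OPEN,np.ones((3,3)))
vt=fit(c,m,FT,.017,[.5387,.2277,-.082]); print('tray',vt)
h=cv2.cvtColor(c['image'],cv2.COLOR_RGB2HSV)
T=np.array([.5145,.1967,.084]); yaw=-.0815
w=(h[:,:,1]<40)&(h[:,:,2]>190)
def edge(rows,cols,z):
    P=[]
    for r in rows:
        x=np.where(w[r,cols[0]:cols[1]])[0]+cols[0]; P.append([at(c,x.min(),r,z,True)[:2],at(c,x.max()+1,r,z,True)[:2]])
    return np.array(P)
for zt in (.066,.061):
    P=edge(range(105,215,5),(228,345),zt)
    a=[np.arctan2(*(np.polyfit(P[:,i,0],P[:,i,1],1)[0],1)) for i in (0,1)]
    ys=np.median(np.linalg.norm(P[:,0]-P[:,1],axis=1))
    y=np.mean(a); ex=np.array([np.cos(y),np.sin(y)]); ey=np.array([-ex[1],ex[0]])
    ly=np.mean(P[:,0]@ey); ry=np.mean(P[:,1]@ey)
    rows=[np.where(w[80:120,k])[0].min()+80 for k in range(240,325,10)]
    fx=np.mean([at(c,k,r,zt,True)[:2]@ex for k,r in zip(range(240,325,10),rows)])
    cols=range(150,225,10); rows=[np.where(w[255:290,k])[0].min()+255 for k in cols]
    ix=np.mean([at(c,k,r,zt,True)[:2]@ex for k,r in zip(cols,rows)])
    print(zt,a,'width',ys,'len far-inner',fx-ix,'(93.5)')
    gx=fx-.0875; gy=(ly+ry)/2+.00175; g=gx*ex+gy*ey; print('grip',g,'rel TCP',g-T[:2])
    a_=vt[0][2]; R=np.array([[np.cos(a_),-np.sin(a_)],[np.sin(a_),np.cos(a_)]])
    home=vt[0][:2]+R@[-.015,-.030]; print('home',home,'delta',home-g,'yaw tray-tile',a_-y, 'tool delta',tool(*(home-g)))
E
```

```text
tray (array([ 0.53859359,  0.22845343, -0.08223179]), np.float64(1.279970932006836), np.float64(1.237029387553533))
0.066 [np.float64(-0.07855287218914833), np.float64(-0.08278090754059565)] width 0.049645830221278 len far-inner 0.09278912391237082 (93.5)
grip [0.51259605 0.19663746] rel TCP [-1.90395490e-03 -6.25447113e-05]
home [0.5211801  0.19978689] delta [0.00858406 0.00314943] yaw tray-tile -0.0015649020728260993 tool delta (array([ 8.29958937e-03, -3.83669303e-03, -3.92822763e-05]), np.float64(-0.08137640132863541))
0.061 [np.float64(-0.07855287218914836), np.float64(-0.08278090754059612)] width 0.05118616544692774 len far-inner 0.0956680435614603 (93.5)
grip [0.51271587 0.19655601] rel TCP [-0.00178413 -0.00014399]
home [0.5211801  0.19978689] delta [0.00846424 0.00323088] yaw tray-tile -0.0015649020728258495 tool delta (array([ 8.17354587e-03, -3.90813015e-03, -3.90071701e-05]), np.float64(-0.08137640132863541))
```

```bash
python3 -m pendant '[{"translation":[4,-2,0],"roll":0,"grip":1},{"translation":[4.2,-1.8,6],"roll":0,"grip":1},{"translation":[0,0,13],"roll":0,"grip":1},{"translation":[0,0,12],"roll":0,"grip":1},{"translation":[0,0,7],"roll":0,"grip":1}]'
python3 -m pendant '[{"translation":[0,0,0],"roll":0,"grip":1},{"translation":[0,0,0],"roll":0,"grip":1},{"translation":[0,0,0],"roll":0,"grip":1},{"translation":[0,0,0],"roll":0,"grip":1},{"translation":[0,0,0],"roll":0,"grip":1}]'
python3 - <<'E'
from h import *
import pickle
c=snap('wrist','w4.png'); pickle.dump(c,open('w4.pkl','wb'))
cv2.imwrite('pics/w4c.png',cv2.resize(c['image'][60:310,120:345,::-1],None,fx=2.4,fy=2.4,interpolation=cv2.INTER_CUBIC))
E
```

```text
clock: 9.18
position: [0.5228, 0.201, 0.047]
tool_rot: [0.0, 0.999, -0.04, -0.001]
ft_force: [-0.5, -0.0, -2.4]
opening: 0.019
grip_force: 59.6
clock: 9.8
position: [0.5235, 0.2014, 0.0485]
tool_rot: [-0.0, 0.999, -0.04, 0.0]
ft_force: [-0.6, 0.4, -3.3]
opening: 0.0187
grip_force: 59.5
```

View pics/w4c.png

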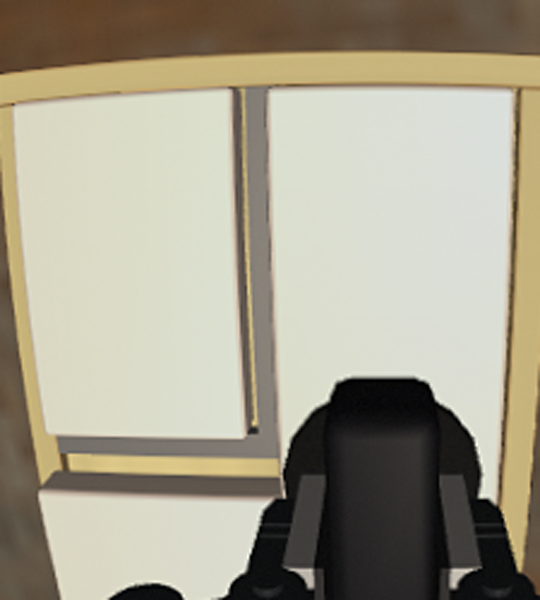

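```bash
python3 - <<'E'
from h import *
import pickle; c=pickle.load(open('w4.pkl','rb'))
h=cv2.cvtColor(c['image'],cv2.COLOR_RGB2HSV)
w=((h[:,:,1]<40)&(h[:,:,2]>190)).astype(np.uint8); w=cv2.medianBlur(w,3)
y=-.0815; ex=np.array([np.cos(y),np.sin(y)]); ey=np.array([-ex[1],ex[0]])
def runs(r,lo,hi): x=np.where(w[r,lo:hi])[0]+lo; return x
Fr=[];Fl=[];Ll=[];Lr=[]
zt=.0295; zf=.017
for r in range(108,235,6):
    x=runs(r,122,345); g=np.where(np.diff(x)>3)[0]
    if len(g)<1: continue
    g=g[np.argmax(np.diff(x)[g])]
    Fl.append(at(c,x[0],r,zf,True)[:2]);Fr.append(at(c,x[g]+1,r,zf,True)[:2]);Ll.append(at(c,x[g+1],r,zt,True)[:2]);Lr.append(at(c,x[-1]+1,r,zt,True)[:2])
for n,P in zip(('Fl','Fr','Ll','Lr'),map(np.array,(Fl,Fr,Ll,Lr))):
    print(n,'y',np.median(P@ey),'slope',np.polyfit(P[:,0],P[:,1],1)[0])
def vert(cols,lo,hi,z,first=True):
    o=[]
    for k in cols:
        q=np.where(w[lo:hi,k])[0]+lo
        o.append(at(c,k,q.min() if first else q.max()+1,z,True)[:2]@ex)
    return np.median(o),np.ptp(o)
print('F far',vert(range(135,215,8),80,150,zf),'F near',vert(range(142,215,8),150,250,zf,False))
print('L far',vert(range(236,330,8),80,150,zt),'L inner',vert(range(145,225,8),258,300,zt))
# rim inner edges etc: print profiles
print([tuple(map(int,p)) for p in c['image'][150,325:350]])
E
```

```text
Fl y 0.33047268188835827 slope -0.0824041912452981
Fr y 0.2771418231786753 slope 0.0994241968183191
Ll y 0.26640445180815037 slope 0.3212538390213679
Lr y 0.2166448422169348 slope -0.08579906915883667
F far (np.float64(0.5917960010610843), np.float64(0.00044667777859974667)) F near (np.float64(0.5081880225109574), np.float64(0.000587079094620746))
L far (np.float64(0.5909729485472024), np.float64(0.00036907922425410966)) L inner (np.float64(0.4977597720500643), np.float64(0.0006806877853517967))
[(219, 223, 218), (219, 222, 216), (219, 223, 217), (219, 223, 217), (219, 222, 216), (219, 224, 218), (216, 211, 197), (218, 197, 179), (142, 127, 95), (71, 59, 37), (152, 123, 78), (190, 165, 113), (198, 180, 124), (196, 177, 122), (196, 177, 122), (196, 177, 121), (197, 178, 122), (195, 177, 121), (196, 177, 122), (196, 177, 121), (196, 178, 122), (197, 178, 122), (200, 176, 119), (132, 111, 74), (76, 56, 41)]
```

```bash
python3 - <<'E'
from h import *
import pickle; c=pickle.load(open('w4.pkl','rb'))
y=-.0815; ex=np.array([np.cos(y),np.sin(y)]); ey=np.array([-ex[1],ex[0]])
for col,z,n in((347.8,.009,'outer rim -68'),(335,.009,'inner rim -60')): print(n,at(c,col,150,z,True)[:2]@ey)
o,_=ray(c,0,0,True); print('cam',o, o[:2]@ex,o[:2]@ey)
s=observe();print(s['position'],s['position'][:2]@ex,s['position'][:2]@ey)
E
```

```text
outer rim -68 0.20417147088813747
inner rim -60 0.21163252956436834
cam [0.60439397 0.19497685 0.19123704] 0.5865147810300774 0.2435332601019689
[0.52348793 0.2013723  0.04840118] 0.5053566425254973 0.243320934257391
```

```bash
python3 -m pendant '[{"translation":[-1.9,1.6,0],"roll":0,"grip":1},{"translation":[0,0,0],"roll":0,"grip":1},{"translation":[0,0,2.5],"roll":0,"grip":1},{"translation":[0,0,2.5],"roll":0,"grip":1},{"translation":[0,0,2],"roll":0,"grip":1}]'
python3 -m pendant '[{"translation":[0,0,2],"roll":0,"grip":1},{"translation":[0,0,1],"roll":0,"grip":1},{"translation":[0,0,0.5],"roll":0,"grip":1},{"translation":[0,0,0.5],"roll":0,"grip":1},{"translation":[0,0,0],"roll":0,"grip":1}]'
```

```text
clock: 10.48
position: [0.5213, 0.1998, 0.041]
tool_rot: [0.0, 0.999, -0.04, -0.0]
ft_force: [0.2, 0.9, -2.3]
opening: 0.0192
grip_force: 59.5
clock: 11.1
position: [0.5214, 0.1999, 0.0373]
tool_rot: [0.0, 0.999, -0.04, 0.0]
ft_force: [1.2, 0.1, -3.8]
opening: 0.019
grip_force: 59.5
```

```bash
python3 -m pendant '[{"translation":[0,0,0.5],"roll":0,"grip":1},{"translation":[0,0,0.5],"roll":0,"grip":1},{"translation":[0,0,0.5],"roll":0,"grip":1},{"translation":[0,0,0],"roll":0,"grip":1},{"translation":[0,0,0],"roll":0,"grip":1}]'
python3 -m pendant '[{"translation":[0,0,0.5],"roll":0,"grip":1},{"translation":[0,0,0.5],"roll":0,"grip":1},{"translation":[0,0,0],"roll":0,"grip":1},{"translation":[0,0,0],"roll":0,"grip":1},{"translation":[0,0,0],"roll":0,"grip":1}]'
```

```text
clock: 11.72
position: [0.5214, 0.1999, 0.0364]
tool_rot: [-0.0, 0.999, -0.04, 0.0]
ft_force: [-3.8, -1.6, 5.7]
opening: 0.0188
grip_force: 60.7
clock: 12.35
position: [0.5215, 0.1999, 0.0364]
tool_rot: [-0.0, 0.999, -0.04, 0.0]
ft_force: [-6.2, -1.0, 11.6]
opening: 0.0189
grip_force: 61.7
```

```bash
python3 - <<'E'
from h import *
import pickle
c=snap('wrist'); pickle.dump(c,open('w5.pkl','wb'))
cv2.imwrite('pics/w5c.png',cv2.resize(c['image'][60:310,120:345,::-1],None,fx=2.4,fy=2.4,interpolation=cv2.INTER_CUBIC))
E
```

```text
(no output)
```

View pics/w5c.png

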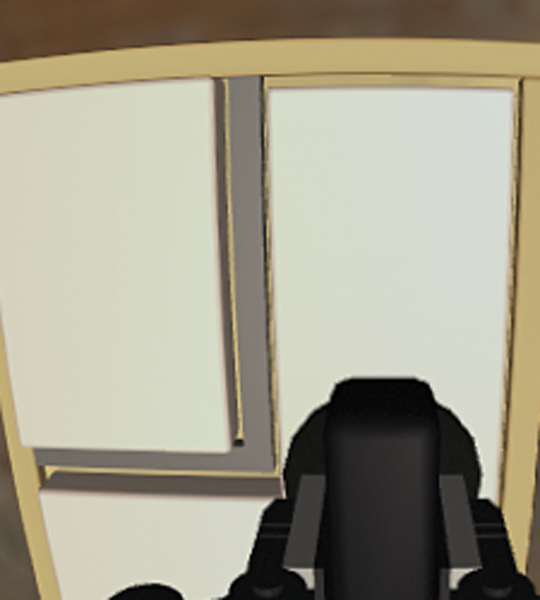

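```bash
python3 -m pendant '[{"translation":[0,0,-0.8],"roll":0,"grip":1},{"translation":[0,0,0],"roll":0,"grip":0},{"translation":[0,0,0],"roll":0,"grip":-0.2},{"translation":[0,0,0],"roll":0,"grip":-0.2},{"translation":[0,0,0],"roll":0,"grip":-0.2}]'
python3 -m pendant '[{"translation":[0,0,-10],"roll":0,"grip":-0.2},{"translation":[0,0,-40],"roll":0,"grip":-0.2},{"translation":[0,0,-50],"roll":0,"grip":-0.2},{"translation":[0,0,-50],"roll":0,"grip":-0.5},{"translation":[0,0,-30],"roll":0,"grip":-0.5}]'
python3 - <<'E'
from h import *
import pickle
c=snap('wrist','w6.png'); pickle.dump(c,open('w6.pkl','wb')); s=observe(); print(s['position'],s['clock'])
E
```

```text
clock: 13.02
position: [0.5215, 0.1999, 0.0355]
tool_rot: [0.0, 0.999, -0.04, 0.0]
ft_force: [0.6, 0.6, 0.3]
opening: 0.0513
grip_force: 0.0
clock: 13.65
position: [0.5222, 0.2001, 0.2196]
tool_rot: [-0.001, 0.999, -0.04, 0.002]
ft_force: [-0.7, -0.2, -0.5]
opening: 0.064
grip_force: 0.0
[0.52368977 0.20039987 0.22315799] 13.7
```

View pics/w6.png

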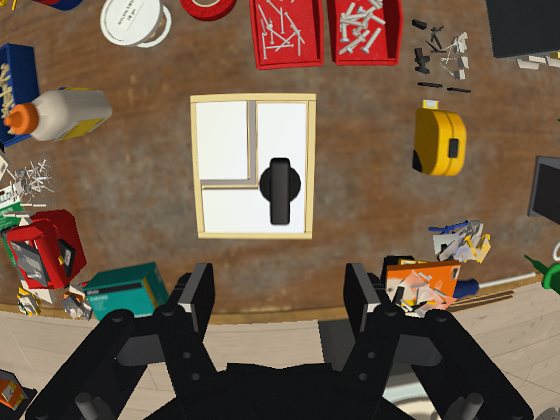

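```bash
python3 - <<'E'
from h import *
import pickle; c=pickle.load(open('w6.pkl','rb'))
m=traymask(c,(182,86,325,246)); print('tray',fit(c,m,TR,.009,[.5387,.2277,-.082]))
m=white(c,(195,98,250,183),40,190); print('fixed',fit(c,m,FT,.017,[.5387,.2277,-.082]))
c=pickle.load(open('w2.pkl','rb'))
print('stand w2',at(c,455,221,.181,True), at(c,410,195,.085,True))
for q in ((375,155),(447,157),(445,212),(370,212)): print(at(c,*q,.085,True)[:2])
E
```

```text
tray (array([ 0.53765214,  0.2288603 , -0.08609485]), np.float64(0.25184326171875), np.float64(0.019650989027261277))
fixed (array([ 0.53742766,  0.22881642, -0.08068202]), np.float64(0.5680374145507813), np.float64(0.6351044101099814))
stand w2 [ 0.49173408 -0.20496512  0.181     ] [ 0.48763816 -0.20053356  0.085     ]
[ 0.53558574 -0.16076418]
[ 0.52744151 -0.24747204]
[ 0.46221617 -0.24708032]
[ 0.4730311  -0.15294305]
```

```bash
python3 -m pendant '[{"translation":[0,20,-30],"roll":0,"grip":-0.5},{"translation":[0,50,-30],"roll":0,"grip":-0.5},{"translation":[-1,55,-17],"roll":0,"grip":-0.5},{"translation":[-1,55,0],"roll":0,"grip":-0.5},{"translation":[-1,55,0],"roll":0,"grip":-0.5}]'
python3 -m pendant '[{"translation":[-1,55,0],"roll":0,"grip":-0.5},{"translation":[-1,55,0],"roll":0,"grip":-0.5},{"translation":[0,40,0],"roll":0,"grip":-0.5},{"translation":[0,20,0],"roll":0,"grip":-0.5},{"translation":[0,0,0],"roll":0,"grip":-0.5}]'
python3 - <<'E'
from h import *
import pickle
c=snap('wrist','w7.png'); pickle.dump(c,open('w7.pkl','wb')); s=observe(); print(s['position'],s['tool_rot'],s['clock'])
cv2.imwrite('pics/w7c.png',cv2.resize(c['image'][60:300,160:400,::-1],None,fx=2.4,fy=2.4,interpolation=cv2.INTER_CUBIC))
E
```

```text
clock: 14.32
position: [0.4992, -0.0357, 0.2935]
tool_rot: [-0.0, 0.999, -0.04, 0.001]
ft_force: [0.9, -0.5, -0.9]
opening: 0.0643
grip_force: 0.0
clock: 14.95
position: [0.4837, -0.2046, 0.2928]
tool_rot: [0.0, 0.999, -0.041, 0.0]
ft_force: [0.8, -0.1, 0.2]
opening: 0.0642
grip_force: 0.0
[ 0.48394064 -0.20375612  0.29282924] [-4.15155587e-05  9.99178031e-01 -4.05368875e-02  1.43240137e-04] 15.0
```

View pics/w7c.png

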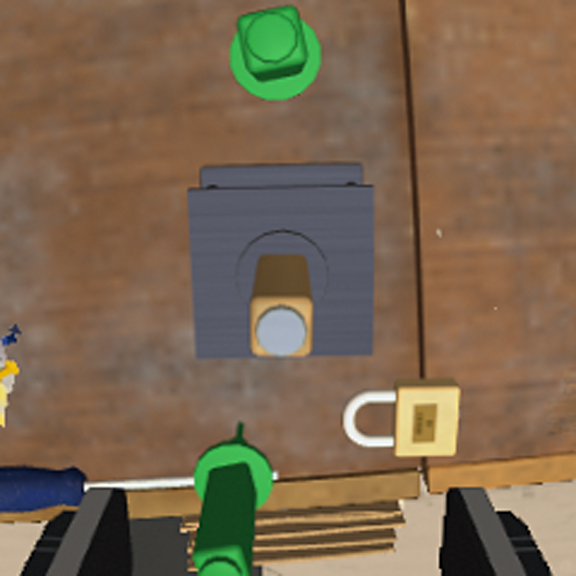

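```bash
python3 - <<'E'
from h import *
import pickle; c=pickle.load(open('w7.pkl','rb'))
f=lambda u,v,z: at(c,160+u/2.4,60+v/2.4,z,True)[:2]
A,B,C,D=[f(*q,.085) for q in((189,187),(373,185),(372,355),(197,357))]
print(A,B,C,D,'ctr',(A+B+C+D)/4)
print('yaw from y edge',np.arctan2(*(A-B)[::-1])-np.pi/2,np.arctan2(*(D-C)[::-1])-np.pi/2)
print('pommel',f(281,331,.181),'collar',f(282,272,.091))
P,Q=f(252,355,.175),f(312,354,.175); print('handle front yaw',np.arctan2(*(P-Q)[::-1])-np.pi/2,np.linalg.norm(P-Q))
for z,p in((.181,f(281,331,.181)),): print(tool(*(p-observe()['position'][:2])))
E
```

```text
[ 0.53390547 -0.16527416] [ 0.52786473 -0.24779   ] [ 0.44764005 -0.24281761] [ 0.45355719 -0.15998202] ctr [ 0.49074186 -0.20396595]
yaw from y edge -0.07307660309426933 -0.0713111414565637
pommel [ 0.49081843 -0.20364796] collar [ 0.49229149 -0.20378313]
handle front yaw -0.0658295112121885 0.02107451577390079
(array([ 6.84642047e-03, -6.64955141e-04,  1.99959721e-06]), np.float64(-0.08109600961357659))
```

```bash
python3 -m pendant '[{"translation":[3.4,-0.3,20],"roll":-0.01,"grip":-0.4},{"translation":[3.4,-0.3,45],"roll":0,"grip":-0.4},{"translation":[0,0,50],"roll":0,"grip":-0.4},{"translation":[0,0,38],"roll":0,"grip":-0.4},{"translation":[0,0,18],"roll":0,"grip":-0.4}]'
python3 -m pendant '[{"translation":[0,0,6],"roll":0,"grip":-0.4},{"translation":[0,0,0],"roll":0,"grip":-0.4},{"translation":[0,0,0],"roll":0,"grip":1},{"translation":[0,0,0],"roll":0,"grip":1},{"translation":[0,0,0],"roll":0,"grip":1}]' 80
python3 -m pendant '[{"translation":[0,0,0],"roll":0,"grip":1},{"translation":[0,0,0],"roll":0,"grip":1},{"translation":[0,0,0],"roll":0,"grip":1},{"translation":[0,0,-3],"roll":0,"grip":1},{"translation":[0,0,-5],"roll":0,"grip":1}]'
```

```text
clock: 15.62
position: [0.4899, -0.2019, 0.1195]
tool_rot: [-0.0, 0.999, -0.034, -0.002]
ft_force: [-0.2, -0.6, 1.7]
opening: 0.0599
grip_force: 0.0
clock: 16.25
position: [0.4916, -0.2035, 0.1165]
tool_rot: [0.0, 0.999, -0.035, 0.001]
ft_force: [0.2, 1.7, 3.8]
opening: 0.0212
grip_force: 78.2
clock: 16.88
position: [0.4904, -0.2032, 0.1231]
tool_rot: [-0.0, 0.999, -0.035, -0.001]
ft_force: [-1.3, -0.3, -1.0]
opening: 0.0212
grip_force: 78.1
```

```bash
python3 -m pendant '[{"translation":[0,0,-15],"roll":0,"grip":1},{"translation":[0,0,-25],"roll":0,"grip":1},{"translation":[0,0,-30],"roll":0,"grip":1},{"translation":[0,0,-25],"roll":0.013,"grip":1},{"translation":[0,-12,-5],"roll":0,"grip":1}]'
python3 -m pendant '[{"translation":[2,-30,0],"roll":0,"grip":1},{"translation":[5,-45,0],"roll":0,"grip":1},{"translation":[8,-50,0],"roll":0,"grip":1},{"translation":[10,-50,0],"roll":0,"grip":1},{"translation":[12,-50,0],"roll":0,"grip":1}]'
python3 -m pendant '[{"translation":[12,-50,0],"roll":0,"grip":1},{"translation":[12,-50,0],"roll":0,"grip":1},{"translation":[10,-45,0],"roll":0,"grip":1},{"translation":[6,-32,0],"roll":0,"grip":1},{"translation":[2,-20,0],"roll":0,"grip":1}]'
python3 -m pendant '[{"translation":[0,0,0],"roll":0,"grip":1},{"translation":[0,0,0],"roll":0,"grip":1},{"translation":[0,0,0],"roll":0,"grip":1},{"translation":[0,0,0],"roll":0,"grip":1},{"translation":[0,0,0],"roll":0,"grip":1}]'
python3 - <<'E'
from h import *
import pickle
c=snap('wrist','w8.png'); pickle.dump(c,open('w8.pkl','wb')); P=[]
for i in range(4):
    read_camera('wrist'); s=observe(); P.append(s['position']); t=tool(.6057-s['position'][0],.2225-s['position'][1]); print(s['position'],t)
print(np.mean(P,0))
E
```

```text
clock: 17.5
position: [0.4929, -0.1916, 0.226]
tool_rot: [0.0, 0.999, -0.042, 0.002]
ft_force: [0.3, -0.1, -2.1]
opening: 0.0215
grip_force: 78.3
clock: 18.12
position: [0.5469, 0.0321, 0.223]
tool_rot: [-0.0, 0.999, -0.041, -0.001]
ft_force: [1.0, -0.6, -0.1]
opening: 0.0213
grip_force: 78.3
clock: 18.75
position: [0.6049, 0.2247, 0.2222]
tool_rot: [0.0, 0.999, -0.041, -0.001]
ft_force: [0.9, -1.6, -1.3]
opening: 0.0211
grip_force: 78.3
clock: 19.38
position: [0.6056, 0.2223, 0.2238]
tool_rot: [-0.0, 0.999, -0.042, 0.0]
ft_force: [0.4, -0.4, -0.5]
opening: 0.021
grip_force: 78.3
[0.60561192 0.22244157 0.22366642] (array([ 8.29317579e-05, -6.55368040e-05,  9.22862756e-09]), np.float64(-0.08306579709355609))
[0.60560623 0.22252488 0.22364315] (array([9.55046794e-05, 1.70292881e-05, 4.37456171e-09]), np.float64(-0.08294700436025539))
[0.60560198 0.22256462 0.22360582] (array([1.03029880e-04, 5.62845191e-05, 7.45939105e-10]), np.float64(-0.08290346982609603))
[0.60561242 0.22264225 0.22358152] (array([ 9.90415307e-05,  1.34523570e-04, -3.82886172e-09]), np.float64(-0.08278402505360954))
[0.60560814 0.22254333 0.22362423]
```

View pics/w8.png

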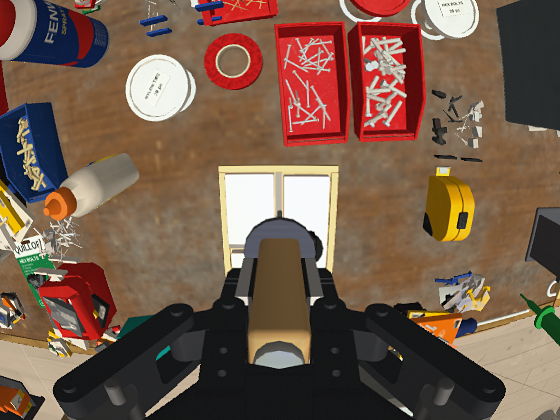

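```bash
python3 - <<'E'
from h import *
import pickle; c=pickle.load(open('w8.pkl','rb'))
a=-.083; R=np.array([[np.cos(a),-np.sin(a)],[np.sin(a),np.cos(a)]])
T=lambda u,v,z:np.round(((at(c,u,v,z,True)[:2]-[.5380,.2286])@R)*1e3,1)
im=c['image'].astype(int)
for r in (185,205): 
    print(r,[(x,*im[r,x]) for x in list(range(216,230))],'\n',[(x,*im[r,x]) for x in range(270,290)],'\n',[(x,*im[r,x]) for x in range(330,345)])
for u,v,z in((219.5,185,.009),(339,185,.009),(279,166,.009),(275,185,.017),(284,185,.017),(275,205,.017),(284,205,.017)): print(u,v,T(u,v,z))
E
```

```text
185 [(216, np.int64(133), np.int64(112), np.int64(90)), (217, np.int64(133), np.int64(111), np.int64(89)), (218, np.int64(123), np.int64(102), np.int64(81)), (219, np.int64(215), np.int64(180), np.int64(121)), (220, np.int64(241), np.int64(227), np.int64(159)), (221, np.int64(237), np.int64(223), np.int64(157)), (222, np.int64(238), np.int64(223), np.int64(157)), (223, np.int64(238), np.int64(223), np.int64(158)), (224, np.int64(237), np.int64(222), np.int64(159)), (225, np.int64(237), np.int64(229), np.int64(209)), (226, np.int64(249), np.int64(252), np.int64(251)), (227, np.int64(249), np.int64(251), np.int64(247)), (228, np.int64(248), np.int64(251), np.int64(247)), (229, np.int64(248), np.int64(250), np.int64(247))] 
 [(270, np.int64(248), np.int64(250), np.int64(252)), (271, np.int64(249), np.int64(251), np.int64(253)), (272, np.int64(250), np.int64(253), np.int64(255)), (273, np.int64(232), np.int64(224), np.int64(222)), (274, np.int64(230), np.int64(213), np.int64(153)), (275, np.int64(213), np.int64(196), np.int64(159)), (276, np.int64(189), np.int64(181), np.int64(167)), (27
[... 3424 characters left out ...]
, (334, np.int64(238), np.int64(224), np.int64(159)), (335, np.int64(242), np.int64(229), np.int64(163)), (336, np.int64(220), np.int64(197), np.int64(138)), (337, np.int64(93), np.int64(65), np.int64(43)), (338, np.int64(125), np.int64(91), np.int64(60)), (339, np.int64(129), np.int64(94), np.int64(62)), (340, np.int64(130), np.int64(95), np.int64(63)), (341, np.int64(130), np.int64(95), np.int64(63)), (342, np.int64(128), np.int64(93), np.int64(62)), (343, np.int64(127), np.int64(94), np.int64(62)), (344, np.int64(126), np.int64(94), np.int64(62))]
219.5 185 [60.6 67.3]
339 185 [ 60.4 -69.4]
279 166 [82.  -0.8]
275 185 [62.1  3.7]
284 185 [62.1 -6.3]
275 205 [38.9  3.8]
284 205 [38.9 -6.3]
```

```bash
python3 -m pendant '[{"translation":[0,0,25],"roll":0,"grip":1},{"translation":[0,0,40],"roll":0,"grip":1},{"translation":[0,0,25],"roll":0,"grip":1},{"translation":[0,0,12],"roll":0,"grip":1},{"translation":[0,0,4],"roll":0,"grip":1}]' 80
python3 -m pendant '[{"translation":[0,0,2],"roll":0,"grip":1},{"translation":[0,0,1],"roll":0,"grip":1},{"translation":[0,0,1],"roll":0,"grip":1},{"translation":[0,0,0.5],"roll":0,"grip":1},{"translation":[0,0,0],"roll":0,"grip":1}]'
```

```text
clock: 20.25
position: [0.6058, 0.2226, 0.1175]
tool_rot: [0.0, 0.999, -0.041, 0.0]
ft_force: [0.2, 0.2, -1.3]
opening: 0.0211
grip_force: 78.3
clock: 20.88
position: [0.6056, 0.2226, 0.1132]
tool_rot: [0.0, 0.999, -0.041, 0.0]
ft_force: [0.2, -0.3, -1.6]
opening: 0.0213
grip_force: 78.3
```

```bash
python3 -m pendant '[{"translation":[0,0,0.5],"roll":0,"grip":1},{"translation":[0,0,0.5],"roll":0,"grip":1},{"translation":[0,0,0.5],"roll":0,"grip":1},{"translation":[0,0,0],"roll":0,"grip":1},{"translation":[0,0,0],"roll":0,"grip":1}]'
python3 -m pendant '[{"translation":[0,0,0.4],"roll":0,"grip":1},{"translation":[0,0,0.4],"roll":0,"grip":1},{"translation":[0,0,0],"roll":0,"grip":1},{"translation":[0,0,0],"roll":0,"grip":1},{"translation":[0,0,0],"roll":0,"grip":1}]'
```

```text
clock: 21.5
position: [0.6056, 0.2226, 0.1116]
tool_rot: [-0.0, 0.999, -0.041, 0.0]
ft_force: [0.1, -0.3, -1.6]
opening: 0.0207
grip_force: 78.3
clock: 22.12
position: [0.6056, 0.2226, 0.1108]
tool_rot: [0.0, 0.999, -0.041, 0.0]
ft_force: [-0.2, -0.4, -1.9]
opening: 0.0214
grip_force: 78.3
```

```bash
python3 -m pendant '[{"translation":[0,0,0.4],"roll":0,"grip":1},{"translation":[0,0,0.4],"roll":0,"grip":1},{"translation":[0,0,0],"roll":0,"grip":1},{"translation":[0,0,0],"roll":0,"grip":1},{"translation":[0,0,0],"roll":0,"grip":1}]'
python3 -m pendant '[{"translation":[0,0,0.4],"roll":0,"grip":1},{"translation":[0,0,0],"roll":0,"grip":1},{"translation":[0,0,0],"roll":0,"grip":1},{"translation":[0,0,0],"roll":0,"grip":1},{"translation":[0,0,0],"roll":0,"grip":1}]'
```

```text
clock: 22.75
position: [0.6057, 0.2226, 0.1102]
tool_rot: [-0.0, 0.999, -0.041, 0.0]
ft_force: [-0.7, 0.2, 0.4]
opening: 0.0209
grip_force: 78.4
clock: 23.38
position: [0.6058, 0.2227, 0.1099]
tool_rot: [-0.0, 0.999, -0.041, 0.0]
ft_force: [-0.1, -1.1, 3.7]
opening: 0.0211
grip_force: 78.7
```

```bash
python3 -m pendant '[{"translation":[-1.5,0,0],"roll":0,"grip":1},{"translation":[-3,0,0],"roll":0,"grip":1},{"translation":[-3,0,0],"roll":0,"grip":1},{"translation":[-3,0,0],"roll":0,"grip":1},{"translation":[-3,0,0],"roll":0,"grip":1}]'
python3 -m pendant '[{"translation":[-3,0,0],"roll":0,"grip":1},{"translation":[-3,0,0],"roll":0,"grip":1},{"translation":[-3,0,0],"roll":0,"grip":1},{"translation":[-3,0,0],"roll":0,"grip":1},{"translation":[-3,0,0],"roll":0,"grip":1}]'
```

```text
clock: 24.0
position: [0.5923, 0.2239, 0.1099]
tool_rot: [-0.0, 0.999, -0.041, 0.0]
ft_force: [3.8, -0.4, 2.9]
opening: 0.0213
grip_force: 78.7
clock: 24.62
position: [0.5773, 0.2251, 0.1098]
tool_rot: [-0.0, 0.999, -0.041, 0.0]
ft_force: [5.0, -0.1, 3.7]
opening: 0.0213
grip_force: 78.8
```

```bash
python3 -m pendant '[{"translation":[-3,0,0],"roll":0,"grip":1},{"translation":[-3,0,0],"roll":0,"grip":1},{"translation":[-3,0,0],"roll":0,"grip":1},{"translation":[-3,0,0],"roll":0,"grip":1},{"translation":[-3,0,0],"roll":0,"grip":1}]'
python3 -m pendant '[{"translation":[-3,0,0],"roll":0,"grip":1},{"translation":[-3,0,0],"roll":0,"grip":1},{"translation":[-3,0,0],"roll":0,"grip":1},{"translation":[-3,0,0],"roll":0,"grip":1},{"translation":[-3,0,0],"roll":0,"grip":1}]'
python3 -m pendant '[{"translation":[-3,0,0],"roll":0,"grip":1},{"translation":[-3,0,0],"roll":0,"grip":1},{"translation":[-3,0,0],"roll":0,"grip":1},{"translation":[-3,0,0],"roll":0,"grip":1},{"translation":[-3,0,0],"roll":0,"grip":1}]'
```

```text
clock: 25.25
position: [0.5623, 0.2263, 0.1098]
tool_rot: [-0.0, 0.999, -0.041, 0.0]
ft_force: [5.2, 0.2, 3.1]
opening: 0.0211
grip_force: 78.9
clock: 25.88
position: [0.5474, 0.2275, 0.1098]
tool_rot: [-0.0, 0.999, -0.041, 0.0]
ft_force: [4.2, -0.6, 3.8]
opening: 0.0215
grip_force: 78.9
clock: 26.5
position: [0.5324, 0.2287, 0.1098]
tool_rot: [-0.0, 0.999, -0.041, 0.0]
ft_force: [5.9, -0.6, 4.0]
opening: 0.0214
grip_force: 78.9
```

```bash
python3 -m pendant '[{"translation":[-3,0,0],"roll":0,"grip":1},{"translation":[-3,0,0],"roll":0,"grip":1},{"translation":[-3,0,0],"roll":0,"grip":1},{"translation":[-1,0,0],"roll":0,"grip":1},{"translation":[0,0,0],"roll":0,"grip":1}]'
python3 -m pendant '[{"translation":[0,-2,0],"roll":0,"grip":1},{"translation":[0,-3,0],"roll":0,"grip":1},{"translation":[0,-3,0],"roll":0,"grip":1},{"translation":[0,-3,0],"roll":0,"grip":1},{"translation":[0,-3,0],"roll":0,"grip":1}]'
python3 -m pendant '[{"translation":[0,-3,0],"roll":0,"grip":1},{"translation":[0,-3,0],"roll":0,"grip":1},{"translation":[0,-3,0],"roll":0,"grip":1},{"translation":[0,-3,0],"roll":0,"grip":1},{"translation":[0,-3,0],"roll":0,"grip":1}]'
```

```text
clock: 27.12
position: [0.522, 0.2296, 0.1097]
tool_rot: [0.0, 0.999, -0.041, -0.0]
ft_force: [3.9, 0.7, 6.3]
opening: 0.0211
grip_force: 79.1
clock: 27.75
position: [0.5213, 0.2429, 0.1076]
tool_rot: [0.001, 0.999, -0.042, -0.003]
ft_force: [-3.4, -2.6, -1.9]
opening: 0.0211
grip_force: 78.6
clock: 28.38
position: [0.5239, 0.2576, 0.1094]
tool_rot: [0.001, 0.999, -0.041, -0.001]
ft_force: [-3.2, -6.2, 3.2]
opening: 0.0211
grip_force: 79.1
```

```bash
python3 -m pendant '[{"translation":[0,-3,0],"roll":0,"grip":1},{"translation":[0,-3,0],"roll":0,"grip":1},{"translation":[0,-3,0],"roll":0,"grip":1},{"translation":[0,-3,0],"roll":0,"grip":1},{"translation":[0,-2,0],"roll":0,"grip":1}]'
python3 - <<'E'
from h import *
for i in range(4):
    read_camera('wrist'); s=observe(); print(s['position'],s['tool_rot'],s['ft_force'])
print(tool(.5270-s['position'][0],.2827-s['position'][1]))
E
```

```text
clock: 29.0
position: [0.5263, 0.2725, 0.1099]
tool_rot: [0.0, 0.999, -0.041, 0.0]
ft_force: [-0.0, -3.1, 2.9]
opening: 0.0212
grip_force: 79.0
[0.52632028 0.27277513 0.10992157] [-1.09360537e-04  9.99148406e-01 -4.12585769e-02  4.24362433e-04] [-0.31802113 -1.55079879  2.02873493]
[0.52629741 0.27285695 0.10991419] [-3.57538279e-04  9.99147486e-01 -4.12792598e-02  4.42508854e-04] [-0.25158837 -1.88830011  1.90155011]
[0.52627254 0.27286915 0.10993898] [-4.90889458e-04  9.99146078e-01 -4.13120335e-02  4.35578805e-04] [ 0.19646502 -0.86531078  2.47916444]
[0.52626634 0.27285616 0.10991722] [-5.36520912e-04  9.99144962e-01 -4.13383758e-02  4.41948485e-04] [ 0.38652678 -0.52819864  2.40600126]
(array([-8.20149603e-05, -9.87079640e-03,  1.08746064e-05]), np.float64(-0.08270080188840215))
```

```bash
python3 -m pendant '[{"translation":[0,-2,0.1],"roll":0,"grip":1},{"translation":[0,-3,0],"roll":0,"grip":1},{"translation":[0,-3,0],"roll":0,"grip":1},{"translation":[0,-2.3,0],"roll":0,"grip":1},{"translation":[0,0,0],"roll":0,"grip":1}]'
python3 -m pendant '[{"translation":[0,0,0],"roll":0,"grip":1},{"translation":[0,0,-3],"roll":0,"grip":1},{"translation":[0,0,-8],"roll":0,"grip":1},{"translation":[0,0,-30],"roll":0,"grip":1},{"translation":[0,0,-45],"roll":0,"grip":1}]'
python3 -m pendant '[{"translation":[0,0,-25],"roll":0,"grip":1},{"translation":[0,0,-5],"roll":0,"grip":1},{"translation":[0,0,0],"roll":0,"grip":1},{"translation":[0,0,0],"roll":0,"grip":1},{"translation":[0,0,0],"roll":0,"grip":1}]'
```

```text
clock: 29.82
position: [0.5267, 0.282, 0.1097]
tool_rot: [0.001, 0.999, -0.041, -0.0]
ft_force: [-0.2, -3.2, 4.5]
opening: 0.0208
grip_force: 79.5
clock: 30.45
position: [0.5259, 0.2829, 0.1951]
tool_rot: [0.0, 0.999, -0.041, -0.001]
ft_force: [-0.4, 0.8, -1.1]
opening: 0.0209
grip_force: 78.7
clock: 31.08
position: [0.5264, 0.2825, 0.2243]
tool_rot: [0.001, 0.999, -0.041, -0.001]
ft_force: [-0.6, -0.3, -1.2]
opening: 0.0213
grip_force: 78.7
```

```bash
python3 - <<'E'
from h import *
P=[]
for i in range(4):
    c=read_camera('wrist'); P.append(observe()['position'])
s=observe();s['position']=np.mean(P,0); print(s['position'],s['clock'],tool(.4912-s['position'][0],-.2035-s['position'][1],s))
print('tile grip expected ~',recognise('wrist','tray'))
E
```

```text
[0.52664845 0.28256664 0.22487723] 31.275 (array([4.87231708e-03, 4.87333156e-01, 1.58841681e-04]), np.float64(-0.08279790157811824))
tile grip expected ~ [{'bbox': [262.7, 88.0, 385.4, 233.7], 'conf': 0.6}]
```

```bash
python3 -m pendant '[{"translation":[0,20,0],"roll":0,"grip":1},{"translation":[0,45,0],"roll":0,"grip":1},{"translation":[0,50,0],"roll":0,"grip":1},{"translation":[1,50,0],"roll":0,"grip":1},{"translation":[1,50,0],"roll":0,"grip":1}]'
python3 -m pendant '[{"translation":[1,50,0],"roll":0,"grip":1},{"translation":[1,50,0],"roll":0,"grip":1},{"translation":[1,50,0],"roll":0,"grip":1},{"translation":[0,50,0],"roll":0,"grip":1},{"translation":[0,40,0],"roll":0,"grip":1}]'
python3 -m pendant '[{"translation":[0,22,0],"roll":0,"grip":1},{"translation":[0,10.3,0],"roll":-0.012,"grip":1},{"translation":[0,0,0],"roll":0,"grip":1},{"translation":[0,0,0],"roll":0,"grip":1},{"translation":[0,0,0],"roll":0,"grip":1}]'
python3 - <<'E'
from h import *
P=[]
for i in range(4):
    c=snap('wrist'); P.append(observe()['position'])
s=observe();s['position']=np.mean(P,0); print(s['position'],s['clock'],tool(.4910-s['position'][0],-.2037-s['position'][1],s))
import pickle;pickle.dump(c,open('w9.pkl','wb'))
E
```

```text
clock: 31.95
position: [0.5103, 0.0659, 0.2258]
tool_rot: [-0.0, 0.999, -0.041, 0.0]
ft_force: [1.8, -0.1, -0.7]
opening: 0.021
grip_force: 78.8
clock: 32.58
position: [0.493, -0.1736, 0.2258]
tool_rot: [0.0, 0.999, -0.042, 0.0]
ft_force: [-0.4, -0.1, -1.8]
opening: 0.021
grip_force: 78.8
clock: 33.2
position: [0.4916, -0.2026, 0.2256]
tool_rot: [-0.0, 0.999, -0.035, 0.0]
ft_force: [-0.2, 1.1, -0.9]
opening: 0.0211
grip_force: 78.8
[ 0.49162619 -0.20282051  0.2255486 ] 33.4 (array([-5.63020930e-04,  9.21210963e-04, -8.78630970e-08]), np.float64(-0.07013432242373596))
```

```bash
python3 -m pendant '[{"translation":[-0.6,0.9,10],"roll":0,"grip":1},{"translation":[0,0,25],"roll":0,"grip":1},{"translation":[0,0,28],"roll":0,"grip":1},{"translation":[0,0,25],"roll":0,"grip":1},{"translation":[0,0,12],"roll":0,"grip":1}]'
python3 -m pendant '[{"translation":[0,0,5],"roll":0,"grip":1},{"translation":[0,0,2],"roll":0,"grip":1},{"translation":[0,0,1],"roll":0,"grip":1},{"translation":[0,0,0.5],"roll":0,"grip":1},{"translation":[0,0,0],"roll":0,"grip":1}]'
python3 -m pendant '[{"translation":[0,0,0.5],"roll":0,"grip":1},{"translation":[0,0,0.5],"roll":0,"grip":1},{"translation":[0,0,0],"roll":0,"grip":1},{"translation":[0,0,0],"roll":0,"grip":1},{"translation":[0,0,0],"roll":0,"grip":1}]'
```

```text
clock: 34.02
position: [0.4897, -0.204, 0.1235]
tool_rot: [-0.0, 0.999, -0.035, -0.002]
ft_force: [-0.4, 0.4, -0.6]
opening: 0.0213
grip_force: 78.8
clock: 34.65
position: [0.491, -0.2043, 0.1173]
tool_rot: [0.0, 0.999, -0.035, 0.0]
ft_force: [-0.4, 0.9, -1.5]
opening: 0.0212
grip_force: 78.8
clock: 35.28
position: [0.4909, -0.2043, 0.1165]
tool_rot: [0.0, 0.999, -0.035, 0.0]
ft_force: [-1.6, 1.7, 6.2]
opening: 0.0209
grip_force: 79.7
```

Collar is seated. Release, retreat upward.

```bash
python3 -m pendant '[{"translation":[0,0,-0.4],"roll":0,"grip":1},{"translation":[0,0,0],"roll":0,"grip":0.2},{"translation":[0,0,0],"roll":0,"grip":-0.3},{"translation":[0,0,0],"roll":0,"grip":-0.3},{"translation":[0,0,0],"roll":0,"grip":-0.3}]'
python3 -m pendant '[{"translation":[0,0,-10],"roll":0,"grip":-0.3},{"translation":[0,0,-40],"roll":0,"grip":-0.3},{"translation":[0,0,-50],"roll":0,"grip":-0.3},{"translation":[0,0,-50],"roll":0,"grip":-0.3},{"translation":[0,0,-27],"roll":0,"grip":-0.3}]'
python3 -m pendant '[{"translation":[-6.8,0.6,0],"roll":0.01,"grip":-0.3},{"translation":[0,0,0],"roll":0,"grip":-0.3},{"translation":[0,0,0],"roll":0,"grip":-0.3},{"translation":[0,0,0],"roll":0,"grip":-0.3},{"translation":[0,0,0],"roll":0,"grip":-0.3}]'
python3 - <<'E'
from h import *
import pickle
c=snap('wrist','w10.png'); s=observe(); print(s['position'])
a=pickle.load(open('w7.pkl','rb'))['image'][110:210,235:320]
r=cv2.matchTemplate(c['image'],a,cv2.TM_CCOEFF_NORMED); print('stand+raker match',cv2.minMaxLoc(r)[1::2],'expect (235,110)')
t=snap('top','top2.png'); k=cv2.cvtColor(t['image'],cv2.COLOR_RGB2HSV)
T=lambda p,R,z:proj(t,[.538+p[0]*.9966+p[1]*.083,.2286-p[0]*.083+p[1]*.9966,z])
for p,n in (((-.015,-.03),'bar'),((.03,-.03),'L long'),((-.04,.03),'L short'),((.03,.03),'fixed'),((.03,0),'joint')):
    u,v=T(p,0,.017).round().astype(int); print(n,u,v,t['image'][v,u])
d=np.abs(t['image'].astype(int)-cv2.imread('pics/top0.png')[:,:,::-1]).sum(2)>90
d=cv2.morphologyEx(d.astype(np.uint8),cv2.MORPH_OPEN,np.ones((2,2)))
print([b.tolist() for b in cv2.connectedComponentsWithStats(d)[2][1:] if b[4]>12])
E
```

```text
clock: 35.9
position: [0.4908, -0.2042, 0.1163]
tool_rot: [-0.0, 0.999, -0.035, -0.0]
ft_force: [-0.2, -0.5, 1.0]
opening: 0.0555
grip_force: 0.0
clock: 36.52
position: [0.4914, -0.2046, 0.2974]
tool_rot: [0.001, 0.999, -0.035, 0.003]
ft_force: [0.0, -0.4, -0.5]
opening: 0.0553
grip_force: 0.0
clock: 37.15
position: [0.4839, -0.2043, 0.293]
tool_rot: [-0.0, 0.999, -0.04, -0.0]
ft_force: [0.6, 0.0, 0.7]
opening: 0.0555
grip_force: 0.0
[ 0.48399772 -0.20433515  0.29309477]
stand+raker match (0.9820160269737244, (236, 110)) expect (235,110)
bar 203 197 [19 18 23]
L long 205 181 [195 200 180]
L short 181 203 [196 199 179]
fixed 184 179 [194 196 174]
joint 194 180 [73 63 49]
[[135, 115, 203, 305, 19646], [334, 122, 6, 4, 18], [335, 122, 108, 67, 2953], [410, 135, 16, 13, 48], [404, 141, 4, 5, 16], [399, 147, 4, 4, 13], [405, 149, 9, 9, 53], [196, 169, 20, 51, 745], [325, 185, 7, 3, 15], [335, 188, 35, 20, 415], [387, 189, 46, 53, 1275], [371, 194, 28, 15, 204], [247, 229, 8, 23, 89], [247, 253, 11, 9, 69], [0, 286, 72, 50, 2156], [265, 345, 14, 3, 28], [278, 369, 6, 3, 13], [0, 403, 62, 17, 541], [0, 417, 10, 3, 18]]
```

```bash
python3 -c "
from station import *
print(hand_in())"
```

```text
the job is handed in; nothing more can be done
None
```

I fitted the L tile in the tray, raked the joint in one pass round the corner, hung the raker back in its stand and handed the job in at about 37 s. I did not look closely at the tile again after the raking. One reading just after the corner showed the tip about 2 mm low, but it read normally again from the next reading.

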